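# Show the drilled plate to the inspection camera

## Robot

A 6-joint arm with a two-finger parallel gripper is mounted at the origin on the work surface. World frame = base frame: x ahead of the robot, y to its left, z up, the work surface at z = 0. Lengths are in mm, angles in rad, forces in N, time in s.
With the tool pointing down it reaches from about 350 to 875 mm from the base axis. Payload 4.2 kg.
Tool frame: the origin (TCP) lies midway between the tips of the shut fingers; the grasp point (between the pads) lies 19 mm behind it (arm.grasp_offset is the distance from the TCP to the grasp point, in mm); z points along the fingers, y is the line along which they close (so a half turn about z gives the same grasp; the last joint's range is limited). The gripper opens to 85 mm and grips with 20 to 120 N. Pads are 22 mm wide; open, the fingers measure 114 mm over their backs; the gripper's body (76 mm by 85 mm) begins 54 mm behind the grasp point. The pads swing forward as they close: fully open they stand 13 mm farther back than shut.
Start: joints at [1.365, 0.385, 0.008, 0, -1.194, -0.259], TCP at [280.119, 558.688, 231.312] pointing down, gripper open.
Joint ranges: [-3.14, 3.14], [-1.21, 2.06], [-1.07, 1.41], [-3.16, 2.05], [-2.99, -0.16], [-3.1, 3.1]. Speed limits (rad/s): [2.79, 2.79, 3.14, 3.14, 3.14, 3.14].

## Interface

Orientations are given as a unit quaternion [x, y, z, w].
In Python, from bench import arm gives the robot as it stands. The module is installed in compiled form; this text tells all that it offers.
- The arm moves only by the tool servo_tool, never from a script. Its argument "increments" is a list of rows, each a list of 7 numbers: the opening, from 0 (shut) to 1 (fully open), then the shift along the tool's x, y, z in m, then the turn, a rotation vector about the tool's x, y, z in degrees. In form: [[grip, x, y, z, ax, ay, az], ...]. A call has 1 to 12 rows; each row is the pose to reach, as a shift and turn from the pose commanded when the call began, along the tool's axes at that moment; what a row does not reach only later rows make up. A row lasts 1/8 s, in which the tool goes at most 62.5 mm and 10.7 degrees, less where a joint would pass 70% of its speed; a pose out of reach is approached as far as the arm can. A call with a gripper value outside its range is refused whole. The fingers move at their own pace and stop on an object; the grip force is fixed at half the most. Time passes only in rows, so rows that repeat a pose let the fingers close. It gives the time, the measured TCP pose, the force, the opening and the grip force at its end, in the units of the state.
- arm.read_state(): the state, without advancing time (a new reading comes with each control period).
- arm.get_image(name): name is "scene" or "side" or "wrist"; returns a dict with "color" (384x512x3 uint8, red, green, blue), "fx", "fy", "cx", "cy" (pixels), "rvec" (rotation vector, rad) and "tvec" (3), from world to camera coordinates, as OpenCV has them; the wrist camera has in their place "hand_eye" (4x4, takes a point from camera to tool coordinates, whose origin is the TCP and whose axes are the flange's). Camera axes: x right, y down, z forward; pixel columns grow to the right and rows downward; lengths in mm; the calibration is good to about 2 mm. A picture is of the moment at which its call begins: read the wrist's pose just before it. There is no depth.
- arm.job_done(): hands the job in; it is judged then, once.
Trained networks look in the newest picture that a camera, given by its name, has taken for a name from the list of things; names that differ only in an ending like _2 or _b are one class to them, and where a whole thing is asked for, a point or a joint stands for the part that bears it (a point fixed in the world has none). Each returns a list of dicts, best first, with "p" (0 to 1); they miss things now and then, are a little off and sometimes report something else, mostly with a low value. They report only what shows in the picture. A call takes as long as a camera call. They do not tell look-alikes from the thing itself.
- arm.look_for(camera, thing): "box" ([centre column, centre row, width, height] in pixels, round what is visible of it).
- arm.spot_point(camera, thing): "centre" ([column, row] in pixels: a listed point, or the origin of a listed thing).
The state is a dict: "clock": time; "joints": joint angles; "joint_vel": joint speeds; "joint_efforts": joint torques, N m; "position": TCP position; "ee_rot": TCP orientation; "contact_force": force on the tool from outside, world axes, zero at the start; "wrist_torque": the same for the moment, N m; "gripper_width": finger opening in mm; "grasp_force": force on a finger pad.
Only numpy, scipy, OpenCV 4.12 (cv2) and the standard library are available. Lean on these libraries where they do the work, as an engineer would, in place of code of your own. Each camera call takes 0.05 s, during which the arm holds its last target. There are 200 camera calls.

## Task

Swing the red clamp arm aside so that it is clear of the green plate, lift the plate out of the drilling jig, and hold it up in the air before the inspection camera, arch on top, the brass-bushed hole at the camera's focus point and the brass side squarely facing the lens. Finish while holding it there, still, in the gripper: do not put it down or let go. Leave the clamp aside, and do not disturb the camera or the other things on the bench.

Things in the scene. Friction and masses are not known exactly. Their poses are not given: they have to be found in the camera images.
- plate: Workpiece: green wooden plate, 14 mm thick (its x), 56 wide (y), 110 tall (z), top half-round (radius 28 mm); about 80 g. Origin: centre of its bottom edge. z points to the arch, x out of the drilled face, which carries a brass ring; the back is plain. A 14 mm hole, centre 45 mm above the bottom, goes through. It stands upright in the jig, bottom 20 mm and top 130 mm above the bench.
- bushing (a point): Centre of the hole on the drilled face of the plate, inside the brass ring (24 mm outside diameter, 2.5 mm proud): at (7, 0, 45) mm in the plate's frame, same axes.
- jig: Drilling jig fixed to the bench: aluminium base 120 x 220 x 20 mm with two dark steel jaws, tops 50 mm above the bench, 77 mm over both along x; between them a slot 17 mm wide, 30 deep holds the plate's foot, loose. Origin on the bench under the plate; axes as the plate's at the start. The 20 mm steel clamp post stands 62 mm from it on the -y side. The plate's upper 80 mm are free to grip.
- clamp (a joint): Angle of the red clamp arm about its post, 0 to 1.9 rad. At 0 it lies along the jig's +y, 4 mm over the plate, and stops it being lifted; grows clockwise seen from above, towards the jig's +x. Arm 18 mm wide, 76 from axis to end, top 147 above the bench. Clear of the plate beyond 0.75; about 1.6 leaves room for the gripper. Starts at 0 to 0.2; about 2 N at the knob moves it; it stays where left.
- clamp_knob (a point): Upright round black knob near the end of the red arm, 18 mm diameter, from 147 to 185 mm above the bench, 66 mm from the clamp's axis; the point is on its axis, 170 mm above the bench.
- jig_pivot (a point): Point on the vertical axis of the clamp, 147 mm above the bench; at (0, -62) mm in the jig's frame.
- lens (a point): Front of the lens (black tube, 42 mm diameter) of the blue inspection camera head. The head (50 x 50 mm) sits 300 mm above the bench on a stand, beyond the focus point, and looks back towards the robot and down by 0.3 to 0.5 rad. Axes as of focus.
- focus (a point): The camera's focus point in empty air, on the lens axis 130 mm in front of the lens, 205 to 250 mm above the bench. x points along the lens axis to the lens, y is level, z up at right angles. The plate is well shown with its bushing here and its axes along these: x to the lens, the arch leaning back from the camera by the camera's downward angle.
- camera: The camera's fixed stand: dark steel foot 130 x 130 mm and a vertical steel rod behind the head, 358 mm high. Origin on the bench below the head's tilt axis; it looks along its -x. The head can tilt on it if knocked.
- glue_jar: Bystander: white plastic jar with orange cap, 60 mm diameter, 85 mm high; origin under its centre.
- screwdriver: Bystander: screwdriver with red handle lying on the bench, 200 mm long, 26 mm thick; origin under its middle, handle to its -x.
- offcut: Bystander: brown wood offcut 90 x 45 x 22 mm lying on the bench; origin under its centre.
- bit_block: Bystander: dark wood block 60 x 110 x 35 mm with five upright drill bits to 84 mm high; origin under its centre.
There are look-alikes about, which are no part of the job. What is meant by the plate is not pink, and is the smaller of those in its own colour.

How it is judged:
By the outcome, as a careful person would: the job done as asked, in the order asked, and still so for the second after the job is handed in, while the arm keeps its last pose, push and grip.
It also fails if it takes over 45 s, if anything falls off the work surface, if the arm or the gripper's body presses on something with over 40 N, if the wrist force passes 120 N, or if a joint passes its speed limit or range.

## Working session

There is one attempt and no reset: what is moved stays moved. The work goes in short steps, Python scripts to look and compute and a tool call to move; the robot and the scene stay as the last step left them, time stands still between calls to the robot, and variables do not carry over. Pictures are saved under pics/ and viewed, at most 10 in all, crops included, and the job is handed in when it is done.

Besides the shell and the picture viewer there is one more tool, called after ">>>" as name([rows], argument=value, ...), one row to a line, values as JSON. servo_tool: Moves the arm, as the interface text tells. Its arguments: {"type":"object","properties":{"increments":{"type":"array","items":{"type":"array","items":{"type":"number"}}}},"required":["increments"]}

```bash
mkdir -p pics; cat > h.py <<'E'
import numpy as np, cv2
from scipy.spatial.transform import Rotation as R
from bench import arm
def cam(n):
    s=arm.read_state(); im=arm.get_image(n)
    K=np.array([[im['fx'],0,im['cx']],[0,im['fy'],im['cy']],[0,0,1.]])
    if n=='wrist':
        T=np.eye(4);T[:3,:3]=R.from_quat(s['ee_rot']).as_matrix();T[:3,3]=s['position']
        M=np.linalg.inv(T@np.array(im['hand_eye']))
    else:
        M=np.eye(4);M[:3,:3]=R.from_rotvec(np.ravel(im['rvec'])).as_matrix();M[:3,3]=np.ravel(im['tvec'])
    return im['color'],K,M
def ray(K,M,p):
    d=M[:3,:3].T@np.linalg.solve(K,[p[0],p[1],1]); return -M[:3,:3].T@M[:3,3], d/np.linalg.norm(d)
def atz(K,M,p,z):
    c,d=ray(K,M,p); return c+d*(z-c[2])/d[2]
def tri(*r):
    A=sum(np.eye(3)-np.outer(d,d) for c,d in r); b=sum((np.eye(3)-np.outer(d,d))@c for c,d in r); return np.linalg.solve(A,b)
def proj(K,M,X):
    q=K@(M[:3,:3]@np.array(X)+M[:3,3]); return q[:2]/q[2]
def save(n,c): cv2.imwrite('pics/'+n+'.png',c[:,:,::-1])
E
cat > a.py <<'E'
from h import *
np.set_printoptions(precision=1,suppress=True)
cs=[cam(n) for n in('scene','side')]
save('a',cv2.resize(np.vstack([c[0] for c in cs]),(800*3//4*4//4,900*3//4*4//4))[:600] if 0 else np.hstack([cv2.resize(c[0],(400,300)) for c in cs]))
save('scene',cv2.resize(cs[0][0],(800,600)));save('side',cv2.resize(cs[1][0],(800,600)))
for t in ['plate','bushing','jig','clamp','clamp_knob','jig_pivot','lens','camera','focus','glue_jar','screwdriver','offcut','bit_block']:
    for n in('scene','side'):
        print(t,n,[(np.round(r['centre']),round(r['p'],2)) for r in arm.spot_point(n,t)][:4])
for t in ['plate']:
    for n in('scene','side'): print(t,n,[(np.round(r['box']),round(r['p'],2)) for r in arm.look_for(n,t)][:4])
for c in cs: print(c[1],c[2])
E
python3 a.py
```

```text
plate scene [(array([308., 200.]), 0.6), (array([345., 187.]), 0.56)]
plate side [(array([234., 220.]), 0.92), (array([231., 181.]), 0.86), (array([225., 160.]), 0.65)]
bushing scene [(array([346., 171.]), 0.79), (array([311., 188.]), 0.75), (array([263., 205.]), 0.44)]
bushing side [(array([223., 148.]), 0.84), (array([233., 210.]), 0.84), (array([233., 173.]), 0.59)]
jig scene [(array([311., 205.]), 0.86)]
jig side [(array([287., 329.]), 0.66), (array([232., 181.]), 0.57)]Traceback (most recent call last):
  File "a.py", line 8, in <module>
    print(t,n,[(np.round(r['centre']),round(r['p'],2)) for r in arm.spot_point(n,t)][:4])
                                                                ~~~~~~~~~~~~~~^^^^^
ValueError: it knows: bit_block, bushing, camera, clamp_knob, focus, glue_jar, jig, jig_pivot, lens, offcut, plate, screwdriver
```

```bash
sed -i "s/'clamp',//" a.py; python3 a.py
```

```text
plate scene [(array([308., 200.]), 0.77)]
plate side [(array([225., 162.]), 0.84), (array([230., 180.]), 0.65), (array([237., 220.]), 0.56)]
bushing scene [(array([312., 187.]), 0.83), (array([260., 209.]), 0.64), (array([348., 170.]), 0.58)]
bushing side [(array([234., 173.]), 0.84), (array([222., 151.]), 0.7), (array([235., 211.]), 0.69)]
jig scene [(array([312., 202.]), 0.68)]
jig side [(array([229., 182.]), 0.84)]
clamp_knob scene [(array([312., 158.]), 0.62)]
clamp_knob side [(array([233., 147.]), 0.49)]
jig_pivot scene [(array([325., 178.]), 0.65), (array([237., 231.]), 0.29), (array([314., 187.]), 0.26)]
jig_pivot side [(array([248., 154.]), 0.74)]
lens scene [(array([253., 205.]), 0.65)]
lens side [(array([323., 184.]), 0.94)]
camera scene [(array([252., 204.]), 0.74), (array([265., 295.]), 0.61)]
camera side [(array([326., 246.]), 0.86)]
focus scene []
focus side []
glue_jar scene [(array([185., 243.]), 0.8), (array([311., 186.]), 0.22)]
glue_jar side [(array([238., 282.]), 0.79), (array([231., 173.]), 0.67)]
screwdriver scene [(array([235., 228.]), 0.74), (array([315., 159.
[... 252 characters left out ...]
]), 0.74)]
plate scene [(array([312., 182.,   8.,  31.]), 0.84), (array([349., 170.,  18.,  45.]), 0.79), (array([264., 192.,  10.,   6.]), 0.55), (array([232., 221.,  32.,  22.]), 0.21)]
plate side [(array([233., 166.,  14.,  21.]), 0.83), (array([233., 208.,  14.,  27.]), 0.63), (array([222., 150.,  14.,  33.]), 0.62)]
[[484.8   0.  260.5]
 [  0.  484.8 190. ]
 [  0.    0.    1. ]] [[   0.7    0.7    0.  -384.7]
 [   0.4   -0.4   -0.8  -87.7]
 [  -0.5    0.6   -0.6 1816. ]
 [   0.     0.     0.     1. ]]
[[351.    0.  257.2]
 [  0.  351.  187.5]
 [  0.    0.    1. ]] [[   0.9   -0.4    0.  -495.5]
 [  -0.3   -0.6   -0.8  270.4]
 [   0.3    0.7   -0.6 1023.3]
 [   0.     0.     0.     1. ]]
```

View pics/scene.png

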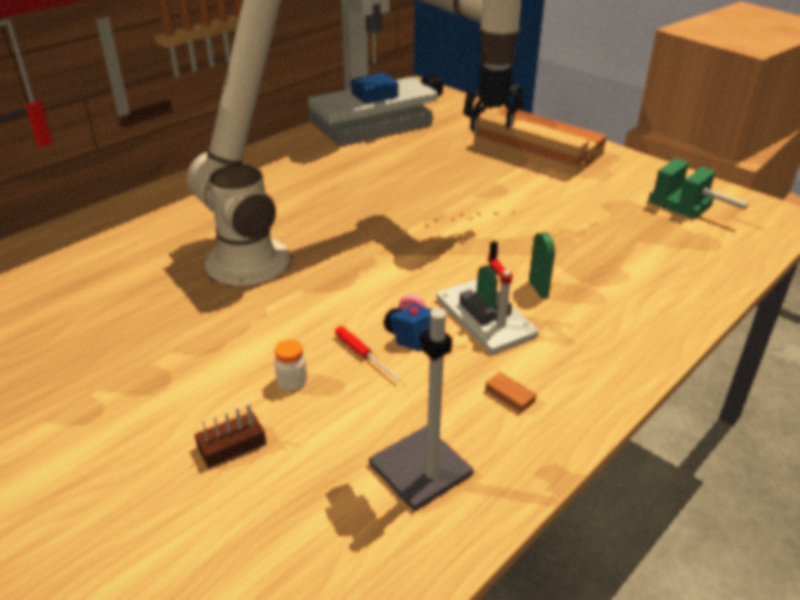

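View pics/side.png

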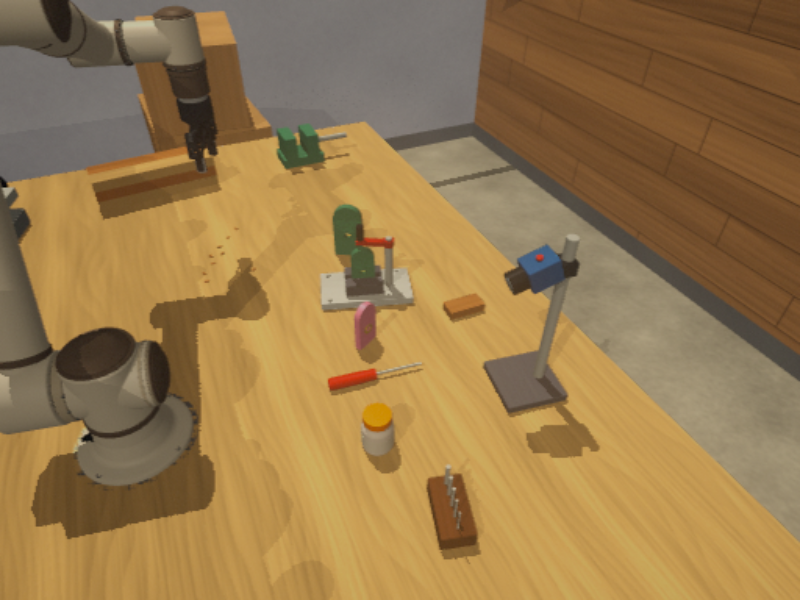

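Candidates for the plate: the green plate in the jig (scene 312,182; side 233,166), the larger green plate behind it (scene 349,170; side 222,150) and the pink one (side 233,208). I take the smaller green one, standing in the jig under the red clamp. Next I triangulate and make one close crop.

```bash
cat > b.py <<'E'
from h import *
np.set_printoptions(precision=1,suppress=True)
S=cam('scene');D=cam('side')
P={'bushing':[(312,188),(233,173)],'knob':[(313,158),(233,147)],'pivot':[(325,178),(248,154)],'lens':[(253,205),(323,184)],
'jigO':[(311,203),(230,181)],'bigplate_top':[(347,150),(222,133)]}
for k,(a,b) in P.items():
    X=tri(ray(S[1],S[2],a),ray(D[1],D[2],b)); print(k,X,proj(S[1],S[2],X)-a)
for k,a,b in [('jar',(185,243),(238,282)),('camera',(265,295),(336,246)),('driver',(235,228),(240,240)),('offcut',(329,254),(298,196)),('bit',(152,285),(285,329)),('pink',(0,0),(237,220))]:
    print(k,atz(S[1],S[2],a,0),atz(D[1],D[2],b,0))
print('camS',ray(S[1],S[2],(0,0))[0],'camD',ray(D[1],D[2],(0,0))[0])
a=cv2.resize(S[0][135:235,245:365],(480,400),interpolation=cv2.INTER_CUBIC)
b=cv2.resize(D[0][120:220,190:270],(320,400),interpolation=cv2.INTER_CUBIC)
save('close',np.hstack([a,b]))
w=cam('wrist'); save('wrist',w[0]); print(arm.read_state()['ee_rot'],np.array(arm.get_image('wrist')['hand_eye']),w[1])
E
python3 b.py
```

```text
bushing [552.2 222.5  62.7] [ 0.1 -0.3]
knob [552.4 213.  184.8] [ 0.1 -0.2]
pivot [608.9 208.5 139.6] [ 0.3 -0.8]
lens [ 658.7 -173.9  271.1] [-0.3  0.6]
jigO [547.6 237.3   1.4] [ 1.4 -3.2]
bigplate_top [571.8 378.  147.9] [-0.1  0.2]
jar [ 398.7 -201.2    0. ] [ 396.2 -189.9    0. ]
camera [ 715.8 -185.6    0. ] [ 737.5 -196.3    0. ]
driver [459.4 -47.1   0. ] [465.6 -43.    0. ]
offcut [746.7  63.1   0. ] [750.5  67.6   0. ]
bit [ 464.4 -374.     0. ] [ 451.  -374.8    0. ]
pink [-2624.9   559.1     0. ] [492.4  46.1   0. ]
camS [1307.6 -851.1 1009.5] camD [ 175.1 -761.2  869.3]
[ 1.  -0.2  0.   0. ] [[  -0.    -0.9   -0.3   79.9]
 [   1.    -0.     0.    -0.2]
 [  -0.    -0.3    0.9 -142.5]
 [   0.     0.     0.     1. ]] [[311.7   0.  253. ]
 [  0.  311.7 184.1]
 [  0.    0.    1. ]]
```

View pics/close.png

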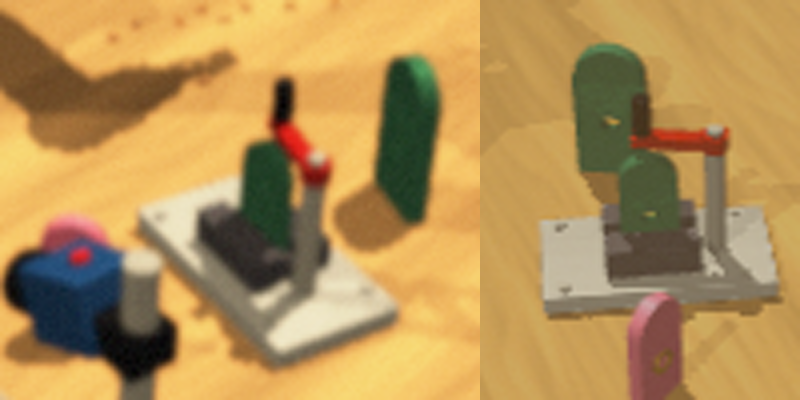

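The close crop (left scene, right side) shows the small green plate under the red arm (scene crop 265,190), with the larger green one behind it at (410,140) and the pink one nearer. The brass ring isn't on the side camera's face, which agrees with jig +x pointing away from that camera. Next I look from above with the wrist.

```bash
cat >> h.py <<'E'
def inc(pos,Rt=None):
    s=arm.read_state(); R0=R.from_quat(s['ee_rot']); Rt=R0 if Rt is None else Rt
    print('shift m',np.round(R0.inv().apply(np.array(pos)-s['position'])/1000,4),'turn deg',np.round((R0.inv()*Rt).as_rotvec(degrees=True),2))
def down(psi): # tool down, tool x at yaw psi
    return R.from_euler('z',psi)*R.from_euler('x',np.pi)
E
python3 -c "
from h import *
inc((505,245,330)); print(R.from_quat(arm.read_state()['ee_rot']).as_matrix().round(3))"
```

```text
shift m [ 0.3416  0.1796 -0.0987] turn deg [0. 0. 0.]
[[ 0.894 -0.448 -0.   ]
 [-0.448 -0.894  0.   ]
 [-0.     0.    -1.   ]]
```

>>> servo_tool([
  [1, 0, 0, -0.0625, 0, 0, 0],
  [1, 0.03, 0.02, -0.099, 0, 0, 0],
  [1, 0.342, 0.18, -0.099, 0, 0, 0],
  [1, 0.342, 0.18, -0.099, 0, 0, 0],
  [1, 0.342, 0.18, -0.099, 0, 0, 0],
  [1, 0.342, 0.18, -0.099, 0, 0, 0],
  [1, 0.342, 0.18, -0.099, 0, 0, 0],
  [1, 0.342, 0.18, -0.099, 0, 0, 0],
  [1, 0.342, 0.18, -0.099, 0, 0, 0],
  [1, 0.342, 0.18, -0.099, 0, 0, 0],
])

```text
clock: 3.25
position: [505.0, 244.7, 330.3]
ee_rot: [0.973, -0.23, -0.0, -0.0]
contact_force: [-0.2, 0.2, -0.5]
gripper_width: 85.5
grasp_force: 0.0
```

```bash
cat > c.py <<'E'
from h import *
np.set_printoptions(precision=1,suppress=True)
W=cam('wrist'); save('w1',cv2.resize(W[0],(800,600)))
for t,z in [('plate',20),('bushing',65),('jig',0),('clamp_knob',170),('jig_pivot',147)]:
    for r in arm.spot_point('wrist',t)[:3]: print(t,np.array(r['centre']),round(r['p'],2),atz(W[1],W[2],r['centre'],z))
print(arm.look_for('wrist','plate'))
print(arm.read_state()['position'],ray(W[1],W[2],(0,0))[0])
E
python3 c.py
```

```text
plate [151.3 142. ] 0.76 [566.9 380.1  20. ]
plate [256.3 105.8] 0.74 [544.1 219.8  20. ]
plate [376.8  93.7] 0.58 [483.3  62.1  20. ]
bushing [129.9 144.8] 0.85 [577.4 390.4  65. ]
bushing [391.1  86.5] 0.78 [492.8  57.8  65. ]
jig [255.9 104.2] 0.87 [545.  219.7   0. ]
jig [449.2  70.8] 0.69 [462.7 -47.3   0. ]
clamp_knob [244.6 118.9] 0.58 [548.9 231.6 170. ]
jig_pivot [245.   51.9] 0.9 [603.4 204.  147. ]
[{'box': [125.7, 153.2, 59.3, 74.0], 'p': 0.93}, {'box': [259.2, 112.2, 14.5, 51.3], 'p': 0.79}, {'box': [394.4, 97.1, 67.6, 41.3], 'p': 0.71}, {'box': [459.8, 70.2, 30.0, 140.4], 'p': 0.49}]
[504.8 245.2 330.4] [576.5 209.1 472.7]
```

View pics/w1.png

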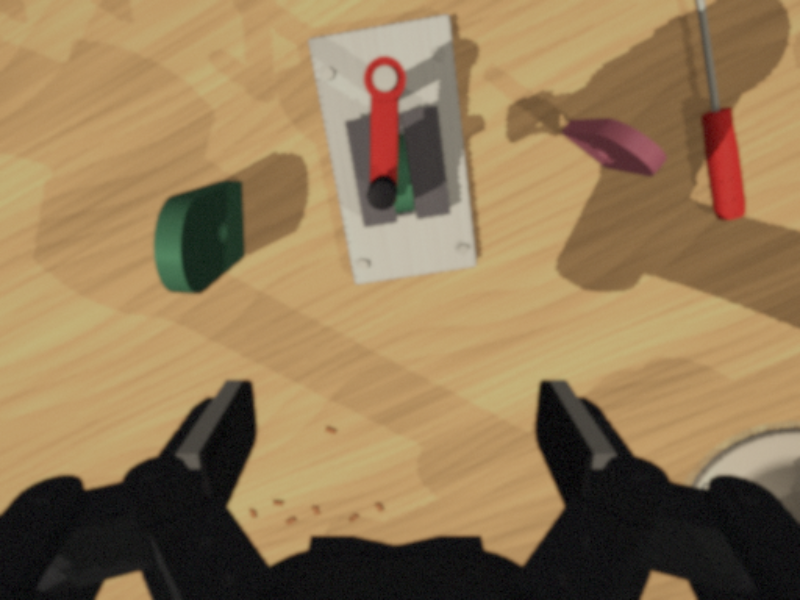

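The wrist view (800x600) shows the jig base with corners (310,38), (450,14), (476,266), (356,284), the pivot ring (385,78), the knob top (382,190), and the plate edge at (405,185) under the arm.

```bash
cat > d.py <<'E'
from h import *
np.set_printoptions(precision=2,suppress=True)
W=cam('wrist'); f=lambda u,v,z: atz(W[1],W[2],(u/1.5625,v/1.5625),z)[:2]
c=np.array([f(*p,20) for p in [(310,38),(450,14),(476,266),(356,284)]]); print(c, c.mean(0))
y=(c[3]-c[0])+(c[2]-c[1]); ya=np.arctan2(y[1],y[0]); print('jig y yaw',ya, 'len',np.linalg.norm(c-np.roll(c,1,0),axis=1))
piv=f(385,78,147); kn=f(382,190,185); print('piv',piv,'knob',kn)
Y=np.array([np.cos(ya),np.sin(ya)]);X=np.array([Y[1],-Y[0]])
d=kn-piv; print('knob r',np.linalg.norm(d),'clamp ang',np.arctan2(d@X,d@Y)); print('jig from piv',piv+62*Y)
print('jaw corners',[f(*p,50) for p in [(347,123),(368,226),(438,106),(450,213)]])
E
python3 d.py
```

```text
[[670.7  241.95]
 [634.55 129.7 ]
 [426.67 197.03]
 [462.37 309.21]] [548.57 219.47]
jig y yaw 2.828836193227598 len [218.92 117.93 218.51 117.72]
piv [604.23 202.56] knob [548.02 232.27]
knob r 63.57586317970132 clamp ang 0.17349602463754
jig from piv [545.23 221.63]
jaw corners [array([596.1 , 243.85]), array([512.45, 268.05]), array([574.52, 171.37]), array([490.67, 198.93])]
```

```bash
python3 -c "
from h import *
inc((547,232.4,156),down(-0.476))
for t in range(10,91,10): a=np.radians(t); print(t,round(.066-.066*np.cos(a),4),round(-.066*np.sin(a),4))"
```

```text
shift m [ 0.0433 -0.0075  0.1744] turn deg [-0.  -0.   0.7]
10 0.001 -0.0115
20 0.004 -0.0226
30 0.0088 -0.033
40 0.0154 -0.0424
50 0.0236 -0.0506
60 0.033 -0.0572
70 0.0434 -0.062
80 0.0545 -0.065
90 0.066 -0.066
```

>>> servo_tool([
  [0.4, 0.043, -0.0075, 0.03, 0, 0, 0.7],
  [0.4, 0.043, -0.0075, 0.07, 0, 0, 0.7],
  [0.4, 0.043, -0.0075, 0.1, 0, 0, 0.7],
  [0.4, 0.043, -0.0075, 0.1, 0, 0, 0.7],
  [0.4, 0.043, -0.0075, 0.13, 0, 0, 0.7],
  [0.4, 0.043, -0.0075, 0.155, 0, 0, 0.7],
  [0.4, 0.043, -0.0075, 0.174, 0, 0, 0.7],
  [0.4, 0.043, -0.0075, 0.174, 0, 0, 0.7],
])

```text
clock: 4.65
position: [547.0, 232.2, 156.7]
ee_rot: [0.972, -0.236, -0.0, 0.0]
contact_force: [0.3, -0.7, 0.3]
gripper_width: 34.4
grasp_force: 0.0
```

>>> servo_tool([
  [0.4, 0.001, -0.0115, 0, 0, 0, 10],
  [0.4, 0.004, -0.0226, 0, 0, 0, 20],
  [0.4, 0.0088, -0.033, 0, 0, 0, 30],
  [0.4, 0.0154, -0.0424, 0, 0, 0, 40],
  [0.4, 0.0236, -0.0506, 0, 0, 0, 50],
  [0.4, 0.033, -0.0572, 0, 0, 0, 60],
  [0.4, 0.0434, -0.062, 0, 0, 0, 70],
  [0.4, 0.0545, -0.065, 0, 0, 0, 80],
  [0.4, 0.066, -0.066, 0, 0, 0, 90],
  [0.4, 0.066, -0.066, 0, 0, 0, 90],
  [0.4, 0.066, -0.066, 0, 0, 0, 90],
])

```text
clock: 6.02
position: [636.4, 260.8, 157.8]
ee_rot: [-0.521, 0.853, -0.0, 0.001]
contact_force: [0.0, 0.7, 0.1]
gripper_width: 34.4
grasp_force: 0.0
```

```bash
python3 -c "
from h import *
s=arm.read_state(); print(s['position'],s['joints'],s['contact_force'])
inc((470,240,330),down(-0.306))
inc((624,265,250),None)
"
```

```text
[636.39888063 260.78632106 157.77299705] [ 6.23572258e-01  5.41465011e-01  7.61007373e-02  4.22706733e-04
 -1.10277800e+00 -1.09799058e+00] [0.00559176 0.74137    0.09429002]
shift m [ 0.0941  0.1383 -0.1726] turn deg [-1.700e-01  2.000e-02 -9.964e+01]
shift m [ 0.0017  0.0128 -0.0923] turn deg [0. 0. 0.]
```

>>> servo_tool([
  [0.4, 0, 0, -0.03, 0, 0, 0],
  [0.4, 0, 0, -0.07, 0, 0, 0],
  [0.4, 0.02, 0.03, -0.1, 0, 0, -10],
  [0.6, 0.03, 0.05, -0.12, 0, 0, -20],
  [0.8, 0.05, 0.08, -0.125, 0, 0, -30],
  [1, 0.094, 0.138, -0.125, 0, 0, -40],
  [1, 0.094, 0.138, -0.125, 0, 0, -50],
  [1, 0.094, 0.138, -0.125, 0, 0, -60],
  [1, 0.094, 0.138, -0.125, 0, 0, -70],
  [1, 0.094, 0.138, -0.125, 0, 0, -80],
  [1, 0.094, 0.138, -0.125, 0, 0, -90],
  [1, 0.094, 0.138, -0.125, 0, 0, -99.6],
])

```text
clock: 7.52
position: [470.0, 240.4, 282.2]
ee_rot: [0.989, -0.15, 0.001, -0.001]
contact_force: [-0.2, 0.2, -0.0]
gripper_width: 85.3
grasp_force: 0.0
```

>>> servo_tool([
  [1, 0, 0, 0, 0, 0, 0],
])

```text
clock: 7.65
position: [470.0, 240.3, 282.0]
ee_rot: [0.988, -0.154, 0.0, -0.001]
contact_force: [-0.8, -0.4, 0.3]
gripper_width: 85.8
grasp_force: 0.0
```

```bash
sed -i 's/w1/w2/' c.py; python3 c.py
```

```text
plate [125.9 105.7] 0.97 [566.8 378.3  20. ]
plate [384.8  93.2] 0.73 [482.3  64.4  20. ]
plate [248.8  85. ] 0.56 [543.2 222.8  20. ]
bushing [ 97.9 102.4] 0.63 [577.3 388.5  65. ]
bushing [407.1  85.4] 0.61 [490.1  56.5  65. ]
jig [250.4  84.5] 0.71 [543. 221.   0.]
jig_pivot [247.5   2.8] 0.56 [603.  202.7 147. ]
[{'box': [89.0, 113.1, 84.1, 79.6], 'p': 0.94}, {'box': [248.6, 84.5, 12.1, 57.9], 'p': 0.8}, {'box': [407.1, 94.7, 73.8, 46.8], 'p': 0.74}]
[470.1 240.1 281.4] [546.  216.1 424.6]
```

View pics/w2.png

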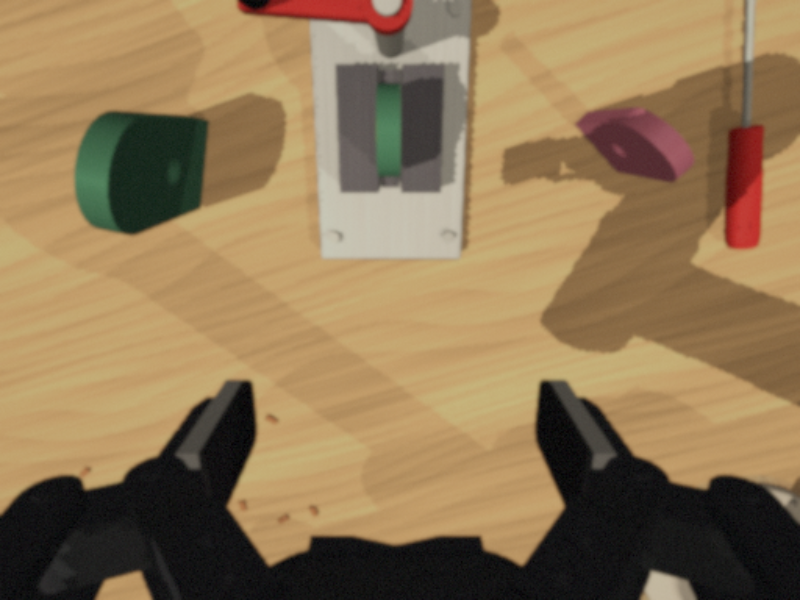

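The clamp arm now points left, to +x, clear of the plate. The plate's top edge is centred at (389,130), and the jaws run from (337,65) to (443,192), square to the tool.

```bash
python3 -c "
from h import *
W=cam('wrist'); f=lambda u,v,z: atz(W[1],W[2],(u/1.5625,v/1.5625),z)[:2].round(1)
print('plate',f(389,130,128),f(390,130,115),'jaws',f(390,128,50)); print('yaw', [f(*p,50) for p in [(337,65),(337,192),(443,65),(443,192)]])
# mask of green
c=W[0][40:130,225:275].astype(int); m=(c[...,1]>c[...,0]*1.3)&(c[...,1]>c[...,2]*1.1)&(c[...,1]>50)
v,u=np.nonzero(m); print('green',u.min()+225,u.max()+225,v.min()+40,v.max()+40,u.mean()+225,v.mean()+40)
r=cv2.minAreaRect(np.column_stack([u+225,v+40]).astype(np.float32)); print(r); print(f(r[0][0]*1.5625,r[0][1]*1.5625,120))
s=arm.read_state(); print(R.from_quat(s['ee_rot']).as_matrix().round(4))
inc((544.5,221,160),down(-0.306)); inc((544.5,221,93),down(-0.306))
"
```

```text
plate [545.3 220. ] [545.1 219.6] jaws [546.2 220. ]
yaw [array([597.5, 242.5]), array([514.5, 272.5]), array([574.8, 171.6]), array([490. , 195.9])]
green 240 255 54 112 247.79294117647058 82.81176470588235
((247.5, 83.0), (58.0, 15.0), 90.0)
[545.9 221.4]
[[ 0.9524 -0.3049  0.    ]
 [-0.3049 -0.9524  0.    ]
 [ 0.     -0.     -1.    ]]
shift m [ 0.0766 -0.0045  0.1213] turn deg [-0.   -0.   -0.22]
shift m [ 0.0766 -0.0045  0.1883] turn deg [-0.   -0.   -0.22]
```

>>> servo_tool([
  [1, 0.04, -0.0043, 0.03, 0, 0, 0],
  [1, 0.0776, -0.0043, 0.07, 0, 0, 0],
  [1, 0.0776, -0.0043, 0.1, 0, 0, 0],
  [1, 0.0776, -0.0043, 0.13, 0, 0, 0],
  [1, 0.0776, -0.0043, 0.16, 0, 0, 0],
  [1, 0.0776, -0.0043, 0.188, 0, 0, 0],
  [1, 0.0776, -0.0043, 0.188, 0, 0, 0],
  [0, 0.0776, -0.0043, 0.188, 0, 0, 0],
  [0, 0.0776, -0.0043, 0.188, 0, 0, 0],
  [0, 0.0776, -0.0043, 0.188, 0, 0, 0],
  [0, 0.0776, -0.0043, 0.188, 0, 0, 0],
  [0, 0.0776, -0.0043, 0.188, 0, 0, 0],
])

```text
clock: 9.55
position: [545.8, 220.9, 94.1]
ee_rot: [0.988, -0.154, 0.001, -0.0]
contact_force: [-0.0, 0.5, 2.9]
gripper_width: 13.2
grasp_force: 58.7
```

>>> servo_tool([
  [0, 0, 0, 0, 0, 0, 0],
  [0, 0, 0, 0, 0, 0, 0],
  [0, 0, 0, 0, 0, 0, 0],
])

```text
clock: 9.93
position: [545.8, 220.9, 94.0]
ee_rot: [0.988, -0.154, 0.001, -0.0]
contact_force: [-0.9, -0.2, 5.6]
gripper_width: 13.3
grasp_force: 59.1
```

>>> servo_tool([
  [0, 0, 0, -0.01, 0, 0, 0],
  [0, 0, 0, -0.03, 0, 0, 0],
  [0, 0, 0, -0.06, 0, 0, 0],
  [0, 0, 0, -0.1, 0, 0, 0],
  [0, 0, 0, -0.14, 0, 0, 0],
  [0, 0, 0, -0.18, 0, 0, 0],
  [0, 0, 0, -0.23, 0, 0, 0],
  [0, 0, 0, -0.27, 0, 0, 0],
  [0, 0, 0, -0.3, 0, 0, 0],
  [0, 0, 0, -0.306, 0, 0, 0],
])

```text
clock: 11.18
position: [545.5, 220.6, 401.1]
ee_rot: [0.988, -0.154, 0.001, -0.001]
contact_force: [-0.2, -0.2, -1.2]
gripper_width: 13.1
grasp_force: 58.8
```

```bash
python3 -c "
from h import *
s=arm.read_state();print(s['position'],s['gripper_width'],s['grasp_force'],s['contact_force'])
inc((560,-150,400))"
```

```text
[545.50276561 220.63331289 401.09753024] 13.092111622817141 58.80816042423248 [-0.18024986 -0.15239107 -1.2339852 ]
shift m [0.1267 0.3486 0.0004] turn deg [0. 0. 0.]
```

>>> servo_tool([
  [0, 0.01, 0.03, 0, 0, 0, 0],
  [0, 0.025, 0.07, 0, 0, 0, 0],
  [0, 0.043, 0.12, 0, 0, 0, 0],
  [0, 0.062, 0.17, 0, 0, 0, 0],
  [0, 0.08, 0.22, 0, 0, 0, 0],
  [0, 0.098, 0.27, 0, 0, 0, 0],
  [0, 0.113, 0.31, 0, 0, 0, 0],
  [0, 0.122, 0.335, 0, 0, 0, 0],
  [0, 0.127, 0.349, 0, 0, 0, 0],
  [0, 0.127, 0.349, 0, 0, 0, 0],
  [0, 0.127, 0.349, 0, 0, 0, 0],
])

```text
clock: 12.55
position: [560.0, -149.7, 398.9]
ee_rot: [0.988, -0.154, -0.0, -0.0]
contact_force: [1.0, 0.0, -0.3]
gripper_width: 13.6
grasp_force: 58.8
```

```bash
cat > e.py <<'E'
from h import *
np.set_printoptions(precision=1,suppress=True)
cs={n:cam(n) for n in('wrist','scene','side')}
save('w3',cv2.resize(cs['wrist'][0],(800,600)))
for t in ['lens','camera','bushing','focus']:
    for n,c in cs.items():
        for r in arm.spot_point(n,t)[:3]: print(t,n,np.array(r['centre']),round(r['p'],2))
np.save('w3.npy',np.array([cs['wrist'][2]])); print(ray(*cs['wrist'][1:],(0,0))[0])
L=np.hstack([cv2.resize(cs['scene'][0][185:325,220:310],(386,600),interpolation=3),cv2.resize(cs['side'][0][140:270,300:390],(414,600),interpolation=3)]);save('heads',L)
E
python3 e.py
```

```text
lens wrist [246.1  51.6] 0.63
lens scene [249.2 204.9] 0.72
lens side [325.9 183.1] 0.64
camera scene [265.4 293.9] 0.98
camera side [327.6 249. ] 0.7
bushing wrist [240.9 219. ] 0.84
bushing wrist [153.8 209.5] 0.71
bushing scene [233.3 154.7] 0.97
bushing scene [346.7 169.3] 0.85
bushing scene [261.7 207.6] 0.48
bushing side [218.5 147. ] 0.73
[ 636.3 -173.7  541.3]
```

View pics/w3.png

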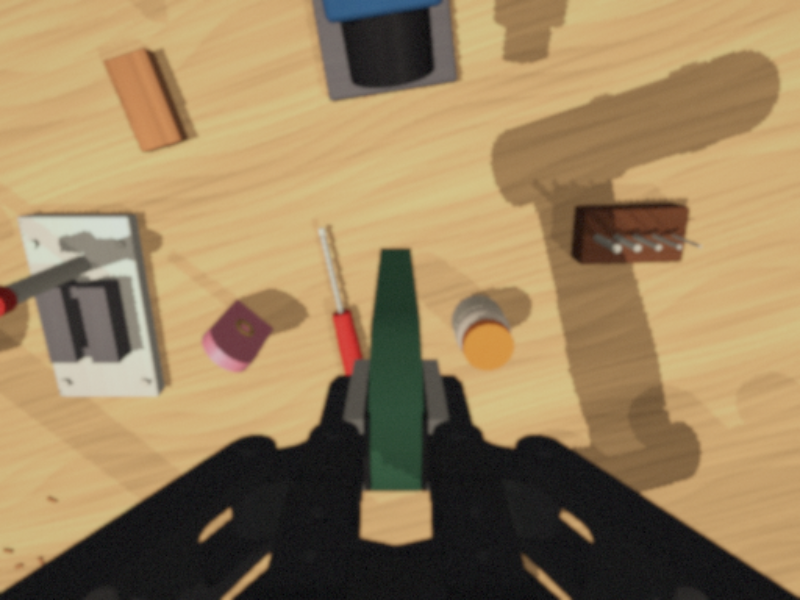

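View pics/heads.png

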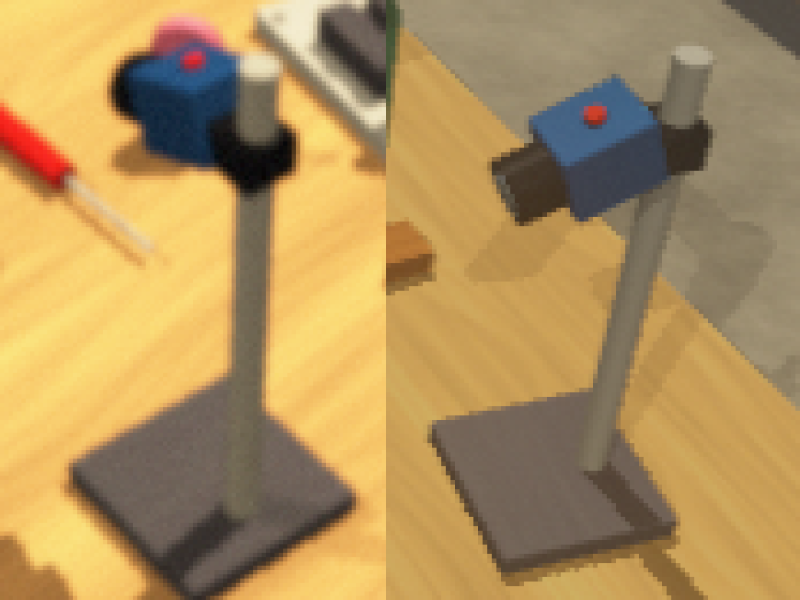

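w3 shows the lens tube with its rim ends at about (351,78) and (433,70), the head's front-top corners at (324,20) and (442,4), and the foot's front edge from (331,99) to (456,80). The heads crop gives the head-box corners. I fit one head model to all of this.

```bash
cat > f.py <<'E'
from h import *
from scipy.optimize import least_squares
np.set_printoptions(precision=3,suppress=True)
S=cam('scene');D=cam('side');W=cam('wrist'); W=(W[0],W[1],np.load('w3.npy')[0])
side=lambda u,v:np.array([300+(u-386)/4.6-.5,140+v/4.615-.5]); sc=lambda u,v:np.array([220+u/4.289-.5,185+v/4.286-.5]); wr=lambda u,v:np.array([u/1.5625-.2,v/1.5625-.2])
# foot yaw
for C,P in ((W,[wr(331,99),wr(456,80)]),):
    p=[atz(C[1],C[2],q,12)[:2] for q in P]; d=p[1]-p[0]; print('foot edge',p,np.linalg.norm(d),np.arctan2(d[1],d[0])+np.pi/2)
p=[atz(D[1],D[2],side(*q),12)[:2] for q in [(430,425),(598,390),(675,520),(505,570)]]; print('foot side',p)
e=(p[3]-p[0])+(p[2]-p[1]);print(np.arctan2(e[1],e[0])+np.pi/2); e=(p[1]-p[0])+(p[2]-p[3]);print(np.arctan2(e[1],e[0])); print('ctr',np.mean(p,0))
p=[atz(S[1],S[2],sc(*q),12)[:2] for q in [(72,465),(230,378),(355,500),(195,598)]]; print('foot scene',p,np.mean(p,0))
e=(p[1]-p[0])+(p[2]-p[3]);print([np.arctan2(e[1],e[0]) for e in (p[1]-p[0],p[2]-p[3],p[3]-p[0],p[2]-p[1])])
def model(x):
    L=x[:3]; Rf=(R.from_euler('z',x[3])*R.from_euler('y',-x[4])).as_matrix(); g=lambda a,b,c: L+Rf@[a,b,c]
    l1,l2,s=x[5:8]
    o=[(D,g(l1,25,25),side(530,118)),(D,g(l1,-25,25),side(572,165)),(D,g(l1+l2,-25,25),side(663,125)),(D,g(l1+l2,25,25),side(618,78)),(D,g(l1,-25,-25),side(583,218)),(D,g(l1+l2,-25,-25),side(668,185)),
    (D,L,np.array([325.7,182.3])),(S,L,np.array([249,204.8])),(W,g(0,21,0),wr(351,78)),(W,g(0,-21,0),wr(433,70)),(W,g(l1,25,25),wr(324,20)),(W,g(l1,-25,25),wr(442,4)),
    (D,g(l1+s,0,27),side(595,115)),(S,g(l1+s,0,27),sc(193,60))]
    return o
res=lambda x:np.concatenate([proj(C[1],C[2],X)-q for C,X,q in model(x)])
r=least_squares(res,[655,-173,271,-.2,.4,30,60,30],loss='soft_l1'); x=r.x
print('x',x); print(res(x).reshape(-1,2)); cov=np.linalg.inv(r.jac.T@r.jac)*np.mean(res(x)**2);print('sd',np.sqrt(np.diag(cov)))
a=(R.from_euler('z',x[3])*R.from_euler('y',-x[4])).as_matrix(); print('focus',x[:3]-130*a[:,0],'axis pt at z300',x[:3]+a[:,0]*(300-x[2])/a[2,0])
E
python3 f.py
```

```text
foot edge [array([ 680.92 , -119.266]), array([ 659.557, -244.809])] 127.34797646817512 -0.16855518768505706
foot side [array([ 684.589, -114.7  ]), array([ 816.641, -136.743]), array([ 790.346, -259.795]), array([ 660.81, -246.52])]
-0.19399565382883277
-0.13420412968411924
ctr [ 738.097 -189.439]
foot scene [array([ 661.993, -241.437]), array([ 684.084, -117.388]), array([ 808.943, -141.236]), array([ 787.373, -263.815])] [ 735.598 -190.969]
[np.float64(1.3945542348255433), np.float64(1.3966118826995035), np.float64(-0.17661980144384493), np.float64(-0.18872311050641696)]
x [ 660.278 -178.881  278.15    -0.189    0.391   32.731   58.219   33.134]
[[-0.831  0.108]
 [-2.138  1.057]
 [-1.254 -0.085]
 [-0.139 -0.688]
 [-0.739  2.159]
 [ 0.725 -0.105]
 [-1.047 -0.01 ]
 [ 2.735 -0.327]
 [-1.301  1.075]
 [-0.086 -0.803]
 [ 0.179 -0.285]
 [ 1.298 -0.412]
 [ 0.227  0.209]
 [-0.165 -0.061]]
sd [0.789 0.488 1.888 0.015 0.03  1.403 2.196 2.336]
focus [ 542.216 -156.248  228.662] axis pt at z300 [ 712.405 -188.874  300.   ]
```

```bash
cat >> h.py <<'E'
BUSH=np.array([0,-7,29.])
def goal(F,yaw,t,back=0,b=BUSH):
    Rp=(R.from_euler('z',yaw)*R.from_euler('y',-t)).as_matrix()
    Rt=np.column_stack([-Rp[:,1],-Rp[:,0],-Rp[:,2]])
    return np.array(F)-back*Rp[:,0]-Rt@b, R.from_matrix(Rt)
E
python3 -c "
from h import *
p,r=goal((542,-157.6,228.7),-.178,.391,60); print(p); inc(p,r)
r2=down(-.178-np.pi/2); inc(p+[0,0,100],r2)
print(arm.read_state()['joints'])
# turn then tilt, in tool axes of r2
print((r2.inv()*r).as_rotvec(degrees=True),r2.inv().apply([0,0,-100]))"
```

```text
[ 470.15766329 -144.67527251  229.97674389]
shift m [-0.0874  0.0218  0.1693] turn deg [18.38 16.11 81.33]
shift m [-0.0874  0.0218  0.0693] turn deg [-0.    0.   82.46]
[ 1.65037577e-02  2.42841920e-01  2.14596202e-01 -2.51807680e-05
 -1.54253831e+00  1.24474538e+00]
[ 2.24026498e+01  1.60045283e-15 -0.00000000e+00] [ 1.23259516e-30 -1.22464680e-14  1.00000000e+02]
```

>>> servo_tool([
  [0, -0.015, 0.004, 0, 2, 1.8, 9],
  [0, -0.035, 0.009, 0, 4.1, 3.6, 18],
  [0, -0.055, 0.014, 0, 6.1, 5.4, 27.1],
  [0, -0.07, 0.018, 0.01, 8.2, 7.2, 36.1],
  [0, -0.087, 0.022, 0.03, 10.2, 8.9, 45.2],
  [0, -0.087, 0.022, 0.06, 12.3, 10.7, 54.2],
  [0, -0.087, 0.022, 0.09, 14.3, 12.5, 63.3],
  [0, -0.087, 0.022, 0.12, 16.3, 14.3, 72.3],
  [0, -0.087, 0.022, 0.15, 18.4, 16.1, 81.3],
  [0, -0.087, 0.022, 0.165, 18.4, 16.1, 81.3],
  [0, -0.0874, 0.0218, 0.1693, 18.38, 16.11, 81.33],
  [0, -0.0874, 0.0218, 0.1693, 18.38, 16.11, 81.33],
])

```text
clock: 14.95
position: [470.6, -144.7, 230.6]
ee_rot: [-0.629, 0.752, -0.149, 0.125]
contact_force: [-0.0, 0.4, -0.6]
gripper_width: 13.3
grasp_force: 58.8
```

```bash
cat > g.py <<'E'
from h import *
import sys
np.set_printoptions(precision=1,suppress=True)
cs={n:cam(n) for n in('wrist','scene','side')}
t=sys.argv[1]; np.save(t+'.npy',np.array([cs['wrist'][2]]))
save(t,np.hstack([cv2.resize(cs['wrist'][0],(480,360)).copy(),cv2.resize(cs['side'][0][110:280,230:381],(320,360),interpolation=3)]))
save(t+'_w',cv2.resize(cs['wrist'][0],(800,600)))
s=arm.read_state(); print(s['position'],s['ee_rot'])
B=s['position']+R.from_quat(s['ee_rot']).apply(BUSH); print('bush pred',B)
for n,c in cs.items(): print(n,'pred',proj(c[1],c[2],B))
for t in ['lens','bushing','plate']:
    for n,c in cs.items():
        for r in arm.spot_point(n,t)[:3]: print(t,n,np.array(r['centre']),round(r['p'],2))
E
python3 g.py g1
```

```text
[ 470.9 -144.7  231.1] [-0.6  0.8 -0.1  0.1]
bush pred [ 488.2 -147.8  207. ]
wrist pred [239.3 221.5]
scene pred [214.6 193.2]
side pred [261.5 212.6]
lens scene [252.9 205.8] 0.72
lens side [322.8 183. ] 0.73
bushing wrist [241.  222.9] 0.95
bushing scene [345.8 170.2] 0.86
bushing scene [212.4 193.1] 0.59
bushing scene [261.3 208.1] 0.5
bushing side [235.6 211.2] 0.71
bushing side [262.5 211.3] 0.63
plate wrist [253.3 195.1] 0.95
plate scene [218.5 208.5] 0.7
plate scene [344.9 186.2] 0.65
plate side [263.6 221.9] 0.82
plate side [235.9 220.3] 0.52
plate side [246.9 138. ] 0.29
```

View pics/g1.png

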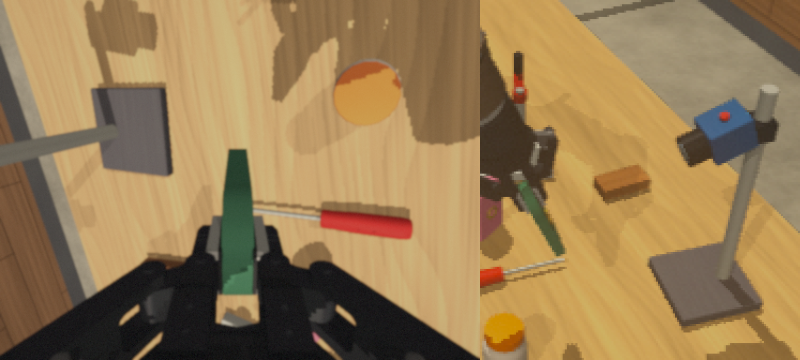

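The bushing networks agree with my in-hand prediction to about 2 px. I refit the head with the network lens points and weak priors.

```bash
cat > f2.py <<'E'
exec(open('f.py').read().split('r=least_squares')[0].replace('print(','(lambda *a:None)('))
for n,C,P in (('scene',S,[(265.4,293.9),(265,295)]),('side',D,[(326,246),(327.6,249)])):
    print(n,[atz(C[1],C[2],p,0)[:2] for p in P])
def res2(x,O=np.array([718,-187,300])):
    a=(R.from_euler('z',x[3])*R.from_euler('y',-x[4])).as_matrix(); d=a.T@(O-x[:3])
    L=x[:3]
    nets=np.concatenate([(proj(D[1],D[2],L)-[323.9,183.4]),(proj(S[1],S[2],L)-[251.1,205.2])])
    return np.concatenate([res(x),nets,[(x[3]+.178)/.01],d[1:]/4])
for O in ([716,-187,300],[722,-187,300]):
    r=least_squares(res2,[655,-173,271,-.2,.4,30,60,30],loss='soft_l1',args=(np.array(O),)); x=r.x; print(x,r.cost)
    a=(R.from_euler('z',x[3])*R.from_euler('y',-x[4])).as_matrix(); print('focus',x[:3]-130*a[:,0])
E
python3 f2.py
```

```text
scene [array([ 713.993, -181.939]), array([ 715.841, -185.559])]
side [array([ 708.003, -182.733]), array([ 705.599, -195.412])]
[ 660.05  -178.94   277.048   -0.181    0.396   33.4     58.342   33.063] 10.671409774621694
focus [ 542.061 -157.403  226.901]
[ 660.051 -178.926  277.      -0.18     0.394   33.343   58.472   33.028] 11.029523106409872
focus [ 541.931 -157.426  227.147]
```

```bash
python3 -c "
from h import *
p,r=goal((542,-157.4,227.3),-.18,.395); print(p); inc(p,r)"
```

```text
[ 524.66426739 -154.2454249   251.37324304]
shift m [-0.0002 -0.0593  0.0013] turn deg [0.23 0.04 0.11]
```

>>> servo_tool([
  [0, 0, -0.01, 0, 0.2, 0, 0.1],
  [0, 0, -0.022, 0, 0.2, 0, 0.1],
  [0, 0, -0.034, 0.001, 0.2, 0, 0.1],
  [0, 0, -0.046, 0.001, 0.2, 0, 0.1],
  [0, 0, -0.055, 0.001, 0.2, 0, 0.1],
  [0, 0, -0.0593, 0.0013, 0.2, 0, 0.1],
  [0, 0, -0.0593, 0.0013, 0.2, 0, 0.1],
  [0, 0, -0.0593, 0.0013, 0.2, 0, 0.1],
])

```text
clock: 16.7
position: [524.1, -154.5, 251.1]
ee_rot: [-0.628, 0.753, -0.15, 0.126]
contact_force: [-0.3, -0.1, -1.1]
gripper_width: 13.4
grasp_force: 58.8
```

```bash
cat > k.py <<'E'
from h import *
S=cam('scene');D=cam('side')
a=cv2.resize(S[0][140:240,200:290],(405,450),interpolation=3); b=cv2.resize(D[0][130:240,260:355],(389,450),interpolation=3); save('fin',np.hstack([a,b]))
E
python3 k.py; python3 g.py g2; python3 -c "
from h import *
p,r=goal((542,-157.4,227.3),-.18,.395); inc(p,r); print(arm.read_state()['joint_vel'])"
```

```text
[ 524.4 -154.4  251.5] [-0.6  0.8 -0.2  0.1]
bush pred [ 541.7 -157.6  227.4]
wrist pred [239.7 221.2]
scene pred [225.2 197. ]
side pred [281.  203.7]
lens wrist [ 21.5 223.8] 0.64
lens scene [252.4 204.9] 0.63
lens side [325.6 183.4] 0.82
lens side [284.3 329.5] 0.45
bushing wrist [243.1 219.7] 0.68
bushing wrist [375.6 322.1] 0.56
bushing scene [224.1 198.2] 0.84
bushing scene [348.1 168.6] 0.77
bushing scene [256.5 208.7] 0.56
bushing side [224.3 149.9] 0.82
bushing side [236.2 210.7] 0.57
bushing side [281.5 204.7] 0.48
plate wrist [253.  196.6] 0.95
plate wrist [379.8 303.7] 0.73
plate scene [342.5 186.1] 0.66
plate scene [227.9 212.5] 0.58
plate side [224.6 159.2] 0.87
plate side [283.2 213.6] 0.8
plate side [234.9 220.7] 0.79
shift m [-0.0002 -0.      0.0001] turn deg [0.03 0.05 0.01]
[-0.00182736  0.0011913  -0.00100576  0.00039583  0.00111433 -0.00031133]
```

View pics/fin.png

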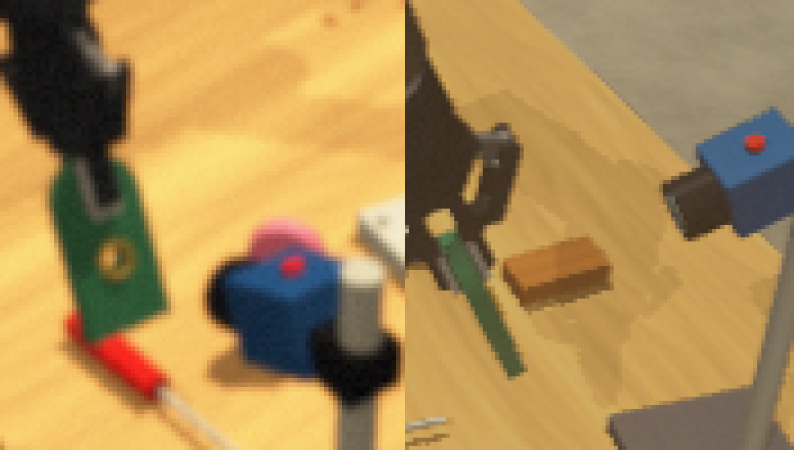

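The fin picture shows the brass ring at crop (117,259), i.e. scene (226,197.5), within 1 px of the prediction. The plate leans parallel to the lens face. One check of the lens against the wrist detection.

```bash
python3 -c "
from h import *
W=cam('wrist');D=cam('side');S=cam('scene')
L=np.array([660,-178.9,277.]); print([proj(c[1],c[2],L).round(1) for c in (W,D,S)], [proj(W[1],W[2],L+d).round(1) for d in ([5,0,0],[0,5,0],[0,0,5])])
print(tri(ray(W[1],W[2],(21.5,223.8)),ray(D[1],D[2],(324.3,183.3)),ray(S[1],S[2],(251.5,205))))
save('l',cv2.resize(W[0][150:300,0:150],(600,600),interpolation=3))"
```

```text
[array([ 24.7, 221.4]), array([324.5, 182.7]), array([251.6, 204.8])] [array([ 19.8, 221.4]), array([ 27.6, 229. ]), array([ 16. , 224.7])]
[ 659.81205445 -179.08936711  277.08308556]
```

View pics/l.png

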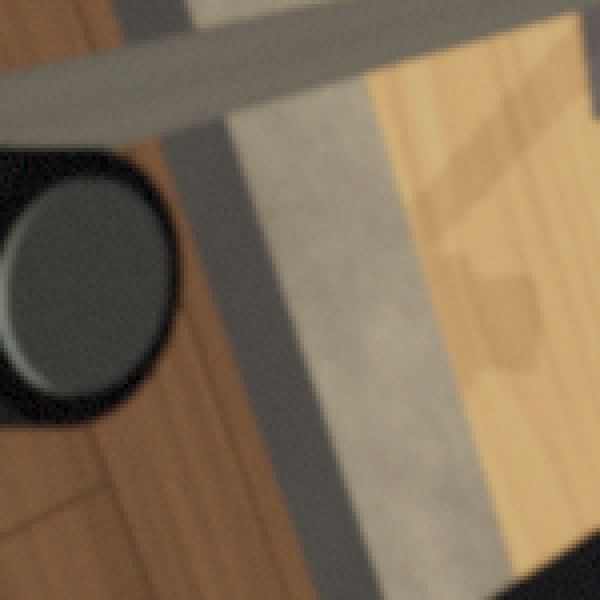

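The crop shows the lens face-on: rim right edge at x≈180, top y≈148, bottom y≈427 (x4, offset row 150). I compare the rim ellipse with the assumed tilt and yaw.

```bash
python3 -c "
from h import *
W=cam('wrist');L=np.array([660,-178.9,277.]);th=np.linspace(0,6.283,200)
for y,t in [(-.18,.34),(-.18,.395),(-.18,.45),(-.13,.395),(-.23,.395)]:
  Rf=(R.from_euler('z',y)*R.from_euler('y',-t)).as_matrix()
  for rr in (21,17.5):
    q=np.array([proj(W[1],W[2],L+Rf@[0,rr*np.cos(a),rr*np.sin(a)]) for a in th]); q=(q-[0,150]+.5)*4
    i=q.argmin(0);j=q.argmax(0); print(y,t,rr,'min',q.min(0).round(),'max',q.max(0).round(),'top x',q[i[1],0].round(),'bot x',q[j[1],0].round())
g=cv2.cvtColor(W[0],cv2.COLOR_RGB2GRAY)[150:300,:60]; m=((g>g[65:75,15:30].mean()-15)&(g<g[65:75,15:30].mean()+60)).astype(np.uint8)
n,lab,st,ce=cv2.connectedComponentsWithStats(m,connectivity=4); k=lab[70,22]; c=max(cv2.findContours((lab==k).astype(np.uint8),0,1)[0],key=len); print(st[k],cv2.fitEllipse(c))"
```

```text
-0.18 0.34 21 min [-21. 148.] max [199. 431.] top x 105.0 bot x 75.0
-0.18 0.34 17.5 min [  1. 171.] max [184. 406.] top x 104.0 bot x 79.0
-0.18 0.395 21 min [-13. 148.] max [192. 431.] top x 102.0 bot x 79.0
-0.18 0.395 17.5 min [  8. 171.] max [179. 406.] top x 102.0 bot x 82.0
-0.18 0.45 21 min [ -5. 148.] max [186. 431.] top x 100.0 bot x 83.0
-0.18 0.45 17.5 min [ 15. 171.] max [173. 406.] top x 100.0 bot x 86.0
-0.13 0.395 21 min [-16. 148.] max [194. 430.] top x 95.0 bot x 82.0
-0.13 0.395 17.5 min [  6. 172.] max [180. 406.] top x 99.0 bot x 88.0
-0.23 0.395 21 min [-11. 148.] max [191. 431.] top x 106.0 bot x 72.0
-0.23 0.395 17.5 min [  9. 172.] max [177. 406.] top x 108.0 bot x 79.0
[   0   45   42   54 1833] ((19.955989837646484, 71.28519439697266), (41.3344612121582, 54.511348724365234), 11.814193725585938)
```

The ellipse ratio (0.739 observed, 0.728 predicted) confirms the tilt, so I hand in.

```bash
python3 -c "
from bench import arm
print(arm.job_done())"
```

```text
the job is handed in; nothing more can be done
None
```

The clamp is swung aside and the green plate is held still in the gripper, brass side facing the lens and bushing at the estimated focus point (within a few mm by the camera fit); the job is handed in, and no verdict was shown.

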